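Find the rubber mount that has gone soft

ROBOT

A 7-joint arm with a two-finger parallel gripper is mounted at the origin on a cart in front of the work surface, level with it; the furniture and walls round the work are solid. World frame = base frame: x ahead of the robot, y to its left, z up, the work surface at z = 0. Lengths are in m, angles in rad, forces in N, time in s.
With the tool pointing down it reaches from about 0.425 to 0.875 m from the base axis. Payload 4.7 kg.
Tool frame: the origin (TCP) lies between the finger pads; the fingertips stand 11 mm ahead of it and the grasp point (between the pads) lies 8 mm behind it (env.tips_ahead is the distance from the TCP to the fingertips, in m); z points along the fingers, y is the line along which they close (so a half turn about z gives the same grasp; the last joint's range is limited). The gripper opens to 87 mm and grips with 3 to 60 N. Pads are 19 mm wide; open, the fingers measure 117 mm over their backs; the gripper's body (75 mm by 190 mm) begins 51 mm behind the grasp point.
Start: joints at [-1.089, 0.321, -0.07, 1.45, 0.023, 1.371, -0.057], TCP at [0.293, 0.58, 0.234] pointing down, gripper open.
Joint ranges: [-2.86, 2.86], [-0.3, 2.09], [-1.38, 1.24], [0.06, 2.45], [-1.56, 4.7], [0.09, 2.05], [-2.69, 2.69]. Speed limits (rad/s): [2.57, 2.57, 3.14, 3.14, 3.14, 3.14, 3.14].

INTERFACE

Orientations are given as a unit quaternion [w, x, y, z].
In Python, from plant import env, capture, camera_info gives the robot as it stands.
- The arm moves only by the tool carry_out, never from a script. Its argument "increments" is a list of rows, each a list of 7 numbers: the shift along the tool's x, y, z normalised to -1 to 1, where 1 is 300 mm, then the turn, a rotation vector about the tool's x, y, z normalised to -1 to 1, where 1 is 360 degrees, then the gripper's target within -1 to 1 (shut at 1, half-way at 0, fully open at -1). In form: [[tx, ty, tz, ax, ay, az, hand], ...]. A call has 1 to 12 rows; each row is the pose to reach, as a shift and turn from the pose commanded when the call began, along the tool's axes at that moment, turning the shorter way round; what a row does not reach only later rows make up. A row lasts 1/8 s, in which the tool goes at most 62.5 mm and 10.7 degrees, less where a joint would pass 70% of its speed; a pose out of reach is approached as far as the arm can. A call with a number of a shift or a turn outside -1 to 1 is refused whole. A call with a gripper value outside its range is refused whole. The fingers move at their own pace and stop on an object; "grip_force" is the grip in N (left out, the last holds). Time passes only in rows, so rows that repeat a pose let the fingers close. It gives the time, the measured TCP pose, the force, the opening and the grip force at its end, in the units of the state.
- env.sense(): the state, without advancing time (a new reading comes with each control period).
- capture(name): name is "scene" or "top" or "wrist"; returns the picture (480x640x3 uint8, red, green, blue); there is no depth.
- camera_info(name): a dict with "camera_matrix" (3x3 intrinsics, pixels), "k1" (the pictures are not rectified: a ray, as slopes to the right and down, at radius r is drawn at 1 + k1 r^2 times it, then the intrinsics apply), "rvec" (rotation vector, rad) and "tvec" (3), from world to camera coordinates, as OpenCV has them; the wrist camera has in their place "mount" (4x4, takes a point from camera to tool coordinates, whose origin is the TCP and whose axes are the flange's). Camera axes: x right, y down, z forward; pixel columns grow to the right and rows downward; lengths in m; the calibration is good to about 2 mm. A picture is of the moment at which its call begins: read the wrist's pose just before it. camera_info takes no time and is no camera call.
- env.sign_off(): hands the job in; it is judged then, once.
The state is a dict: "t": time; "q": joint angles; "joint_vel": joint speeds; "tau": joint torques, N m; "eef_pos": TCP position; "orientation": TCP orientation; "ft_force": force on the tool from outside, world axes, zero at the start; "ft_torque": the same for the moment, N m; "grip_width": finger opening in m; "finger_force": force on a finger pad.
Only numpy, scipy, OpenCV 4.12 (cv2) and the standard library are available. Lean on these libraries where they do the work, as an engineer would, in place of code of your own. Each camera call takes 0.05 s, during which the arm holds its last target. There are 200 camera calls.

TASK

Check the four rubber mounts on the steel base plate with the dial hardness gauge: beginning with the mount with the yellow collar and going round clockwise (seen from above), press the gauge's pin gently into the middle of each mount, upright, until its brass foot meets the rubber (never harder than 30 N), and read how far the pin gives. Then leave the gauge standing by itself, upright and centred, foot down, on the mount that has gone soft (the one where the needle stays in the red), without knocking or shifting the grey meter box, the antenna or the tin of screws.

Things in the scene. Friction and masses are not known exactly. Their poses are not given: they have to be found in the camera images.
- mount_1 (a point): Centre of the top of the first rubber mount, with a yellow collar 57 mm across at its foot. The four mounts look alike: black rubber cylinders 52 mm across, 34 mm high, tops 48 mm above the table. The middle of each top is a grey disc 24 mm across, flush with the black rim, that yields under the pin. Which mount is soft differs each time and cannot be seen. z up; x, y along the plate's edges.
- mount_2 (a point): Centre of the top face of the second mount, next clockwise (seen from above) after mount_1. The grey discs of sound mounts yield at about 800 to 2000 N/m, that of the soft one at about 130 N/m.
- mount_3 (a point): Centre of the top face of the third mount, diagonally across from mount_1. The black rims are springy rubber too, far stiffer than the discs: they give 1 mm per 6 N, at most 6 mm.
- mount_4 (a point): Centre of the top face of the fourth mount, next clockwise after mount_3.
- base_plate: Fixed dark steel plate 190 x 190 x 14 mm on the table, with the rims of its four mounts; origin at the centre of its underside, x and y along its edges. In its frame mount_1 is at (-65, +65) mm, mount_2 (+65, +65), mount_3 (+65, -65), mount_4 (-65, -65); the metal collar at the foot of mount_1 is painted yellow, the others are bare.
- gauge: Hardness gauge, loose, 0.65 kg, upright: brass foot 38 mm across, barrel 24 mm across, black handle on top. Origin: centre of the foot's underside; z up. Dial 44 mm across on the barrel's -x side, facing -x, tilted up, reaching 52 mm from the axis, 45 to 93 mm above the foot's underside; at the start it faces the robot within 0.6 rad. Let go on any mount, it stands foot down by its own weight.
- gauge_grip (a point): Centre of the gauge's black handle, an upright cylinder 26 mm across and 42 mm long, to be gripped from above at any yaw; it reaches from 96 to 138 mm above the foot's underside, this point lies 117 mm above it. Axes as the gauge.
- gauge_foot (a point): Centre of the underside of the gauge's foot, 117 mm below gauge_grip. The steel pin (8 mm across) sticks out 14 mm below it when free.
- gauge_pin (a joint): The reading: how far the sprung pin (400 N/m) is pushed up into the gauge, 0 free to 0.014 m flush with the foot. The dial needle turns clockwise 0.3 rad per mm from 0 at the lower left; its band is red up to 0.0055, then green. With the foot down it reads about 0.0035 on the soft mount, 0.009 to 0.0125 on sound ones.
- gauge_rest: Fixed black plastic ring, 64 mm across, 30 mm high, hole 28 mm across; the gauge stands on it at the start, pin hanging in the hole. Origin at the centre of its underside. It stands at the left or the right front of the bench; the tin of screws stands on the other side.
- meter_box: Grey meter box, 76 x 68 x 67 mm, loose, standing in the middle of the plate between the mounts (top 81 mm above the table). Origin at the centre of its underside.
- antenna: Antenna on a round black magnetic foot 54 mm across and 30 mm high with a thin upright rod up to 300 mm, loose, standing behind the plate. Origin at the centre of its underside.
- screw_tin: Round open tin of screws, 63 mm across, 26 mm high, loose. Origin at the centre of its underside.

How it is judged:
On the way, in this order (a step that is already met when the one before it is completed fails the run):
1. the gauge is pressed, upright, into the first mount: foot at most 3 mm above the rubber's unpressed top, within 8 mm of its centre, tilted under 0.12 rad, pin pushed in at least 2 mm (horizontal distance between gauge_foot and mount_1 below 0.008 m and z of gauge_foot in the frame of mount_1 between -0.006 and 0.003 m and angle between gauge's own z axis and vertical below 0.12 rad and value of joint gauge_pin above 0.002 m), for 0.2 s.
2. the gauge is pressed, upright, into the second mount: foot at most 3 mm above the rubber's unpressed top, within 8 mm of its centre, tilted under 0.12 rad, pin pushed in at least 2 mm (horizontal distance between gauge_foot and mount_2 below 0.008 m and z of gauge_foot in the frame of mount_2 between -0.006 and 0.003 m and angle between gauge's own z axis and vertical below 0.12 rad and value of joint gauge_pin above 0.002 m), for 0.2 s.
3. the gauge is pressed, upright, into the third mount: foot at most 3 mm above the rubber's unpressed top, within 8 mm of its centre, tilted under 0.12 rad, pin pushed in at least 2 mm (horizontal distance between gauge_foot and mount_3 below 0.008 m and z of gauge_foot in the frame of mount_3 between -0.006 and 0.003 m and angle between gauge's own z axis and vertical below 0.12 rad and value of joint gauge_pin above 0.002 m), for 0.2 s.
4. the gauge is pressed, upright, into the fourth mount: foot at most 3 mm above the rubber's unpressed top, within 8 mm of its centre, tilted under 0.12 rad, pin pushed in at least 2 mm (horizontal distance between gauge_foot and mount_4 below 0.008 m and z of gauge_foot in the frame of mount_4 between -0.006 and 0.003 m and angle between gauge's own z axis and vertical below 0.12 rad and value of joint gauge_pin above 0.002 m), for 0.2 s.
At the end, for the whole second after the job is handed in: The gauge stands by itself on the soft mount, at rest: foot centre within 8 mm of the mount's centre and at most 3 mm above or 6 mm below its unpressed top, tilted under 0.1 rad, the pin pushed in 2 to 5.5 mm (needle in the red) (((horizontal distance between gauge_foot and mount_1 below 0.008 m and z of gauge_foot in the frame of mount_1 between -0.006 and 0.003 m) or (horizontal distance between gauge_foot and mount_2 below 0.008 m and z of gauge_foot in the frame of mount_2 between -0.006 and 0.003 m) or (horizontal distance between gauge_foot and mount_3 below 0.008 m and z of gauge_foot in the frame of mount_3 between -0.006 and 0.003 m) or (horizontal distance between gauge_foot and mount_4 below 0.008 m and z of gauge_foot in the frame of mount_4 between -0.006 and 0.003 m)) and value of joint gauge_pin between 0.002 and 0.0055 m and angle between gauge's own z axis and vertical below 0.1 rad and linear speed of gauge below 0.02 m/s and angular speed of gauge below 0.2 rad/s); the robot touches nothing.
It fails at once if the gauge presses or strikes the plate and mounts with more than 30 N (contact force between gauge and base_plate above 30 N).
It fails at once if the gauge is tipped over (0.5 rad) (angle between gauge's own z axis and vertical above 0.5 rad).
It fails at once if the meter box is shifted more than 15 mm or tipped over 0.25 rad (distance of meter_box from where it was at the start of the episode above 0.015 m or angle between meter_box's own z axis and vertical above 0.25 rad).
It fails at once if the antenna is shifted more than 15 mm or tipped over 0.25 rad (distance of antenna from where it was at the start of the episode above 0.015 m or angle between antenna's own z axis and vertical above 0.25 rad).
It fails at once if the tin of screws is shifted more than 15 mm or tipped over 0.25 rad (distance of screw_tin from where it was at the start of the episode above 0.015 m or angle between screw_tin's own z axis and vertical above 0.25 rad).
It also fails if it takes over 59 s, if anything falls off the work surface, if the arm or the gripper's body presses on something with over 40 N, if the wrist force passes 120 N, or if a joint passes its speed limit or range.

## Working session

There is one attempt and no reset: what is moved stays moved. The work goes in short steps, Python scripts to look and compute and a tool call to move; the robot and the scene stay as the last step left them, time stands still between calls to the robot, and variables do not carry over. Pictures are saved under pics/ and viewed, at most 10 in all, crops included, and the job is handed in when it is done.

Besides the shell and the picture viewer there is one more tool, called after "Call:" as a command line: name --pt "numbers of a row" for each row, then --argument value for the rest. carry_out: Moves the arm, as the interface text tells. Its arguments: {"type":"object","properties":{"increments":{"type":"array","items":{"type":"array","items":{"type":"number","minimum":-1,"maximum":1}}},"grip_force":{"type":"number"}},"required":["increments"]}

```bash
mkdir -p pics
python3 - <<'E'
from plant import env, capture, camera_info
import cv2
s=env.sense(); print(s['t'],s['eef_pos'],s['orientation'],s['ft_force'])
for n in("scene","top"):
    cv2.imwrite(f"pics/{n}0.png",capture(n)[:,:,::-1]); c=camera_info(n); print(n,c)
print(camera_info("wrist"))
E
```

```text
0.0 [0.29290562 0.57966079 0.23245808] [-1.53300785e-04  2.31743888e-01  9.72776370e-01 -9.38235415e-04] [ 0.25311786 -0.06248436 -0.4147296 ]
scene {'camera_matrix': array([[522.83366294,   0.        , 332.01388455],
       [  0.        , 522.83366294, 238.62270407],
       [  0.        ,   0.        ,   1.        ]]), 'k1': -0.13987049072272284, 'rvec': array([ 1.95241346, -0.61739885,  0.4017676 ]), 'tvec': array([-0.39005087,  0.30647774,  0.43956149])}
top {'camera_matrix': array([[618.64261424,   0.        , 314.03348588],
       [  0.        , 618.64261424, 249.30900231],
       [  0.        ,   0.        ,   1.        ]]), 'k1': -0.1010221544341373, 'rvec': array([ 2.25055928, -1.94662941,  0.1975704 ]), 'tvec': array([0.13411405, 0.61714149, 1.11474053])}
{'camera_matrix': array([[407.6539784 ,   0.        , 320.8550792 ],
       [  0.        , 407.6539784 , 232.56711695],
       [  0.        ,   0.        ,   1.        ]]), 'k1': -0.01388570688588998, 'mount': array([[-5.10883207e-04, -9.58590779e-01, -2.84786687e-01,
         7.78889862e-02],
       [ 9.99999711e-01, -6.50189689e-04,  3.94620908e-04,
         6.18284497e-04],
       [-5.63445331e-04, -2.84786403e-01,  9.58590834e-01,
        -1.51872437e-01],
       [ 0.00000000e+00,  0.00000000e+00,  0.00000000e+00,
         1.00000000e+00]])}
```

View pics/scene0.png

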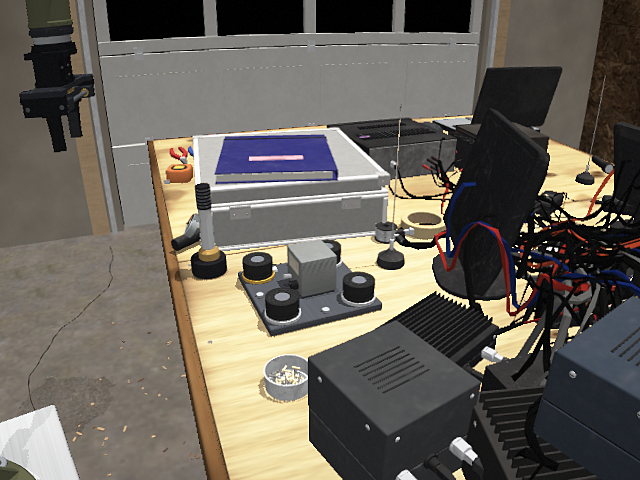

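View pics/top0.png

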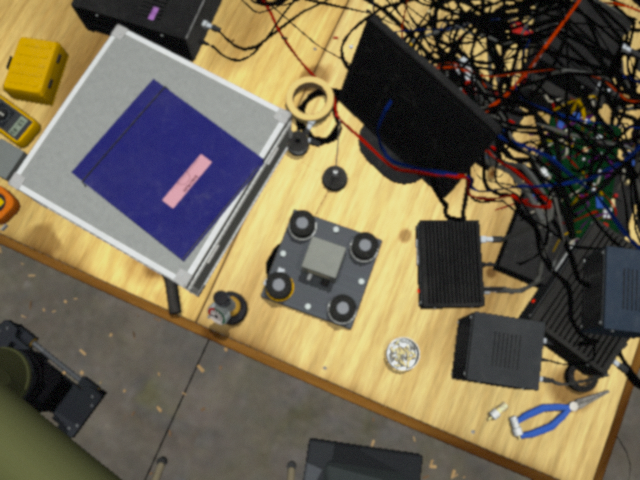

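The scene view shows the gauge at (207,230), standing on the left by the case. The tin is at (287,378), the antenna at (390,258), and the yellow collar is on the mount at (258,265). In the top view the mounts are at (279,287) yellow, (302,224), (365,247) and (342,308), with the gauge handle at about (222,298) and the antenna foot at (335,178).

```bash
cat > h.py <<'E'
import numpy as np, cv2
from plant import env, capture, camera_info
from scipy.spatial.transform import Rotation as R
def cam(n,s=None):
    c=camera_info(n)
    if 'mount' in c:
        q=s['orientation']; T=np.eye(4); T[:3,:3]=R.from_quat(np.r_[q[1:],q[0]]).as_matrix(); T[:3,3]=s['eef_pos']
        M=T@c['mount']; Rw=M[:3,:3]; o=M[:3,3]
    else:
        Rw=cv2.Rodrigues(c['rvec'])[0].T; o=-Rw@c['tvec']
    return c,Rw,o
def ray(n,uv,s=None):
    c,Rw,o=cam(n,s)
    p=cv2.undistortPoints(np.float64(uv).reshape(1,1,2),c['camera_matrix'],np.array([c['k1'],0,0,0]))[0,0]
    d=Rw@np.r_[p,1]; return o,d/np.linalg.norm(d)
def onz(n,uv,z,s=None):
    o,d=ray(n,uv,s); return o+d*(z-o[2])/d[2]
def tri(r1,r2):
    A=0;b=0
    for o,d in(r1,r2):
        P=np.eye(3)-np.outer(d,d);A=A+P;b=b+P@o
    x=np.linalg.solve(A,b); return x,[np.linalg.norm((np.eye(3)-np.outer(d,d))@(x-o)) for o,d in(r1,r2)]
def proj(n,X,s=None):
    c,Rw,o=cam(n,s); p=Rw.T@(np.asarray(X)-o)
    k=np.array([c['k1'],0,0,0]); return cv2.projectPoints(p.reshape(1,1,3),np.zeros(3),np.zeros(3),c['camera_matrix'],k)[0].ravel()
E
python3 - <<'E'
from h import *
im=cv2.imread('pics/top0.png'); g=cv2.cvtColor(im,cv2.COLOR_BGR2GRAY)
M=[]
for x,y in[(279,287),(302,224),(365,247),(342,308)]:
    r=g[y-9:y+10,x-9:x+10].copy(); _,m=cv2.threshold(r,0,255,cv2.THRESH_OTSU)
    n,l,st,ce=cv2.connectedComponentsWithStats(m)
    k=min(range(1,n),key=lambda i:np.hypot(*(ce[i]-9))); uv=ce[k]+[x-9,y-9]
    M.append(onz('top',uv,.048)); print(uv,st[k,4],M[-1].round(4))
M=np.array(M)[:,:2]
print([np.linalg.norm(M[i]-M[i-1]).round(4) for i in range(4)],M.mean(0),[np.degrees(np.arctan2(*(M[(i+1)%4]-M[i])[::-1])).round(1) for i in range(4)])
print('gauge',tri(ray('top',(222,298)),ray('scene',(203,186))),onz('top',(222,298),.168),onz('scene',(203,186),.168))
print('ant',onz('top',(335,178),.03),'tin',onz('top',(402,355),.013))
print('case corner top', tri(ray('top',(190,288)),ray('scene',(195,191))),tri(ray('top',(288,112)),ray('scene',(387,178))))
a=cv2.resize(im[260:340,180:310],None,fx=5,fy=5,interpolation=cv2.INTER_CUBIC)
s=cv2.imread('pics/scene0.png')[170:290,150:280]; s=cv2.resize(s,None,fx=3.3,fy=3.3)[:400]
s=cv2.resize(s,(435,400)); cv2.imwrite('pics/crop.png',np.hstack([a[:, :360],s]))
E
```

```text
[278.22764228 284.24390244] 123 [0.5174 0.2801 0.048 ]
[301.54700855 222.38461538] 117 [0.6444 0.2541 0.048 ]
[364.54700855 244.47863248] 117 [0.6183 0.1267 0.048 ]
[342.45378151 307.5210084 ] 119 [0.4909 0.1525 0.048 ]
[np.float64(0.1303), np.float64(0.1297), np.float64(0.13), np.float64(0.13)] [0.56775097 0.20335649] [np.float64(-11.6), np.float64(-101.6), np.float64(168.6), np.float64(78.2)]
gauge (array([0.46471308, 0.36136474, 0.16671636]), [np.float64(0.0017371828590208565), np.float64(0.0017371828590208853)]) [0.46294032 0.36172985 0.168     ] [0.46513269 0.3576057  0.168     ]
ant [0.74984566 0.20223158 0.03      ] tin [0.42015395 0.02523582 0.013     ]
case corner top (array([0.47553487, 0.42702658, 0.13509553]), [np.float64(0.00010459019088944971), np.float64(0.00010459019088960133)]) (array([0.83516819, 0.30812114, 0.12437818]), [np.float64(0.0014862434105114468), np.float64(0.0014862434105113878)])
```

View pics/crop.png

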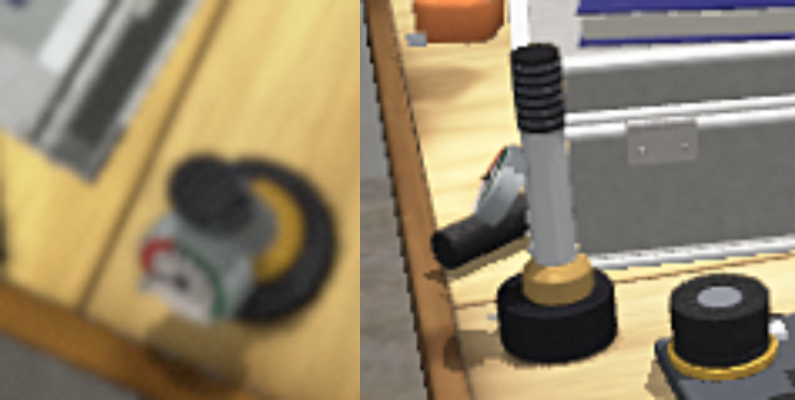

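The crop shows the handle top at about (221,298) in the top view and (203,186) in the scene view; the dial faces the robot. The mounts form a clean 130 mm square at yaw -11.6°. The current wrist yaw suits the case and the antenna, so I'll move above the gauge at this yaw.

Call:
carry_out --pt "-0.2 -0.1 -0.067 0 0 0 -0.15" --pt "-0.4 -0.19 -0.067 0 0 0 -0.15" --pt "-0.58 -0.27 -0.067 0 0 0 -0.15" --pt "-0.74 -0.35 -0.067 0 0 0 -0.15" --pt "-0.838 -0.394 -0.067 0 0 0 -0.15" --pt "-0.838 -0.394 -0.067 0 0 0 -0.15" --pt "-0.838 -0.394 -0.067 0 0 0 -0.15" --pt "-0.838 -0.394 -0.067 0 0 0 -0.15"

```text
t: 1.1
eef_pos: [0.4628, 0.363, 0.2534]
orientation: [-0.0, 0.23, 0.973, 0.0]
ft_force: [-0.6, 0.7, 0.0]
grip_width: 0.0498
finger_force: 0.0
```

Run:
```python
from h import *
s=env.sense(); im=capture('wrist')[:,:,::-1]
print(s['t'],s['eef_pos'],s['orientation'],s['grip_width'],s['ft_force'])
print('pred',proj('wrist',[.464,.361,.168],s))
cv2.imwrite('pics/w1.png',im)
```

```text
1.1 [0.46284415 0.36298761 0.25338548] [-3.92978043e-04  2.30241929e-01  9.73133340e-01  4.79962596e-05] 0.04984493920453147 [-0.57457978  0.69550256  0.01641575]
pred [317.65697402 247.23974286]
```

View pics/w1.png

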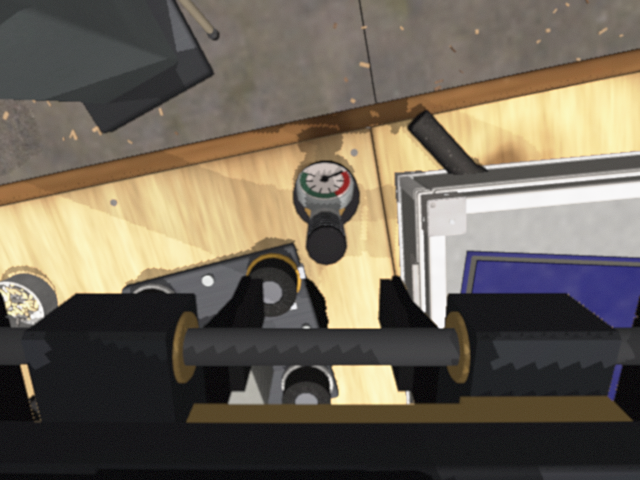

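The wrist picture shows the handle top at about (326,244), the dial at (326,180), and mount 1's grey disc at about (272,291).

Run:
```python
from h import *
s=env.sense(); im=cv2.imread('pics/w1.png'); g=cv2.cvtColor(im,cv2.COLOR_BGR2GRAY)
m=(g[215:275,295:360]<75).astype(np.uint8); m=cv2.morphologyEx(m,cv2.MORPH_OPEN,np.ones((5,5)))
c=max(cv2.findContours(m,0,2)[0],key=cv2.contourArea).reshape(-1,2)+[295,215]
print(c.min(0),c.max(0)); l=c[c[:,1]>243]; print(cv2.minEnclosingCircle(l.astype(np.float32)))
r=max((c[:,0].max()-c[:,0].min())/2,1); uv=np.array([(c[:,0].max()+c[:,0].min())/2,c[:,1].max()-r]); print(uv,r)
print(onz('wrist',uv,.168,s), np.linalg.norm(onz('wrist',uv+[r,0],.168,s)-onz('wrist',uv,.168,s)))
print('m1',onz('wrist',(272,291),.048,s),proj('wrist',[.5174,.2801,.048],s))
```

```text
[301 215] [350 263]
((326.0, 248.5), 19.006677627563477)
[325.5 238.5] 24.5
[0.46130847 0.36763584 0.168     ] 0.014948032842017109
m1 [0.51957615 0.28304387 0.048     ] [268.20167353 290.39960629]
```

Call:
carry_out --pt "0 0.008 0.15 0 0 0 -0.15" --pt "0 0.008 0.27 0 0 0 -0.15" --pt "0 0.008 0.34 0 0 0 -0.15" --pt "0 0.008 0.378 0 0 0 -0.15" --pt "0 0.008 0.378 0 0 0 -0.15" --pt "0 0.008 0.378 0 0 0 -0.15"

```text
t: 1.9
eef_pos: [0.4658, 0.3642, 0.1415]
orientation: [0.001, 0.232, 0.973, 0.001]
ft_force: [-0.4, 0.2, -0.4]
grip_width: 0.0504
finger_force: 0.0
```

Run:
```python
from h import *
s=env.sense(); im=capture('wrist')[:,:,::-1]
print(s['t'],s['eef_pos'],s['ft_force'],s['joint_vel'].round(3) if hasattr(s['joint_vel'],'round') else s['joint_vel'])
cv2.imwrite('pics/w2.png',im)
```

```text
1.9 [0.46578103 0.36416243 0.14146481] [-0.37106945  0.24599493 -0.38282737] [ 0.002 -0.006  0.002 -0.003  0.    -0.     0.001]
```

View pics/w2.png

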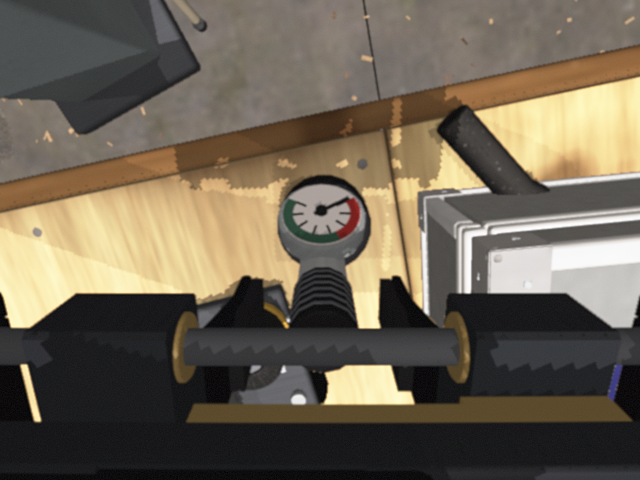

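The handle sits between the fingers at about (322,310). The dial at (321,210) reads from the wrist camera, with the needle at zero near the red end. I'll grip now.

Call:
carry_out --pt "0 0 0 0 0 0 0.2" --pt "0 0 0 0 0 0 0.6" --pt "0 0 0 0 0 0 0.6" --pt "0 0 0 0 0 0 0.8" --pt "0 0 0 0 0 0 0.8" --pt "0 0 0 0 0 0 0.8" --grip_force 25

```text
t: 2.7
eef_pos: [0.4656, 0.3639, 0.1405]
orientation: [0.0, 0.232, 0.973, 0.001]
ft_force: [0.4, 2.1, -0.2]
grip_width: 0.0252
finger_force: 25.0
```

Call:
carry_out --pt "0 0 -0.05 0 0 0 0.8" --pt "0 0 -0.15 0 0 0 0.8" --pt "0 0 -0.28 0 0 0 0.8" --pt "0 0 -0.36 0 0 0 0.8" --pt "0 0 -0.36 0 0 0 0.8" --pt "0 0 -0.36 0 0 0 0.8" --pt "0 0 -0.36 0 0 0 0.8"

```text
t: 3.58
eef_pos: [0.4644, 0.3627, 0.2461]
orientation: [-0.001, 0.232, 0.973, -0.002]
ft_force: [0.9, -0.5, -7.8]
grip_width: 0.0255
finger_force: 25.0
```

Run:
```python
from h import *
s=env.sense(); im=capture('wrist')[:,:,::-1]; sc=capture('scene')[:,:,::-1]
print(s['t'],s['eef_pos'],s['orientation'],s['ft_force'],s['grip_width'])
print(proj('scene',s['eef_pos'],s))
u,v=proj('scene',s['eef_pos'],s).astype(int)
c=cv2.resize(sc[v-80:v+120,u-80:u+80],(400,480))
cv2.imwrite('pics/w3.png',np.hstack([cv2.resize(im[130:350,220:420],(400,480)),c]))
```

```text
3.575 [0.46439271 0.3626559  0.2461208 ] [-0.0011086   0.23177176  0.97276821 -0.00162397] [ 0.90396465 -0.49353026 -7.81909591] 0.025466277254287427
[197.25633979 140.26071287]
```

View pics/w3.png

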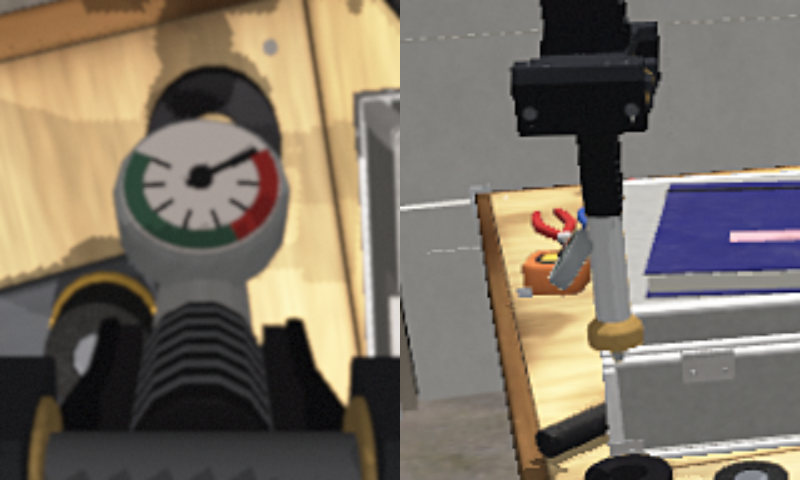

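The gauge is held upright, clear of the rest, with the needle at 0. I'll cross-check the mount positions from the scene and wrist views.

Run:
```python
from h import *
T=np.array([[.5174,.2801],[.6444,.2541],[.6183,.1267],[.4909,.1525]])
im=cv2.imread('pics/scene0.png'); g=cv2.cvtColor(im,cv2.COLOR_BGR2GRAY)
for i in(0,2,3):
    u,v=proj('scene',[*T[i],.048]).round().astype(int)
    r=g[v-8:v+9,u-12:u+13]; _,m=cv2.threshold(r,0,255,cv2.THRESH_OTSU)
    n,l,st,ce=cv2.connectedComponentsWithStats(m); k=min(range(1,n),key=lambda j:np.hypot(*(ce[j]-[12,8])))
    uv=ce[k]+[u-12,v-8]; p=onz('scene',uv,.048); print('scene',i+1,uv,st[k,4],(u,v),((p[:2]-T[i])*1000).round(1))
s=env.sense(); w=capture('wrist')[:,:,::-1]; cv2.imwrite('pics/w4.png',w); g=cv2.cvtColor(w,cv2.COLOR_BGR2GRAY)
u,v=proj('wrist',[*T[0],.048],s).round().astype(int); r=g[v-18:v+19,u-18:u+19]; _,m=cv2.threshold(r,0,255,cv2.THRESH_OTSU)
n,l,st,ce=cv2.connectedComponentsWithStats(m); k=min(range(1,n),key=lambda j:np.hypot(*(ce[j]-18)))
uv=ce[k]+[u-18,v-18]; print('wrist',uv,st[k],(u,v),onz('wrist',uv,.048,s)[:2]-T[0])
```

```text
scene 1 [256.88888889 258.6031746 ] 63 (np.int64(256), np.int64(259)) [ 1.9 -0.8]
scene 3 [358.4875 279.175 ] 80 (np.int64(357), np.int64(279)) [ 2.3 -0.7]
scene 4 [281.81632653 296.25510204] 98 (np.int64(280), np.int64(296)) [ 2.3 -1.2]
wrist [261.4852071  291.08284024] [  7   8  13  20 169] (np.int64(267), np.int64(292)) [-0.00328217 -0.00422052]
```

Call:
carry_out --pt "-0.1 -0.06 0 0 0 0 0.8" --pt "-0.22 -0.13 0 0 0 0 0.8" --pt "-0.285 -0.161 0.05 0 0 0 0.8" --pt "-0.285 -0.161 0.13 0 0 0 0.8" --pt "-0.285 -0.161 0.19 0 0 0 0.8" --pt "-0.285 -0.161 0.19 0 0 0 0.8" --pt "-0.285 -0.161 0.19 0 0 0 0.8"

```text
t: 4.6
eef_pos: [0.52, 0.2825, 0.192]
orientation: [0.0, 0.231, 0.973, 0.0]
ft_force: [-0.2, -0.1, -6.4]
grip_width: 0.0254
finger_force: 25.0
```

Run:
```python
from h import *
s=env.sense(); sc=capture('scene')[:,:,::-1]; tp=capture('top')[:,:,::-1]
print(s['t'],s['eef_pos'],s['orientation'],s['ft_force'],s['grip_width'])
P=s['eef_pos']; 
c=cv2.resize(sc[150:310,180:320],(420,480),interpolation=cv2.INTER_CUBIC); t=cv2.resize(tp[220:340,230:325],(380,480),interpolation=cv2.INTER_CUBIC)
cv2.imwrite('pics/p1.png',np.hstack([c,t]))
print('foot pred scene',(proj('scene',[*P[:2],P[2]-.1105])-[180,150])*3, 'm1', (proj('scene',[.519,.281,.048])-[180,150])*3)
```

```text
4.6 [0.52002304 0.28253106 0.19203538] [4.30857349e-04 2.31287924e-01 9.72885150e-01 4.41517168e-04] [-0.20046024 -0.06634018 -6.42109906] 0.025445675541855558
foot pred scene [226.01810674 270.90123815] m1 [228.80772706 324.80906562]
```

View pics/p1.png

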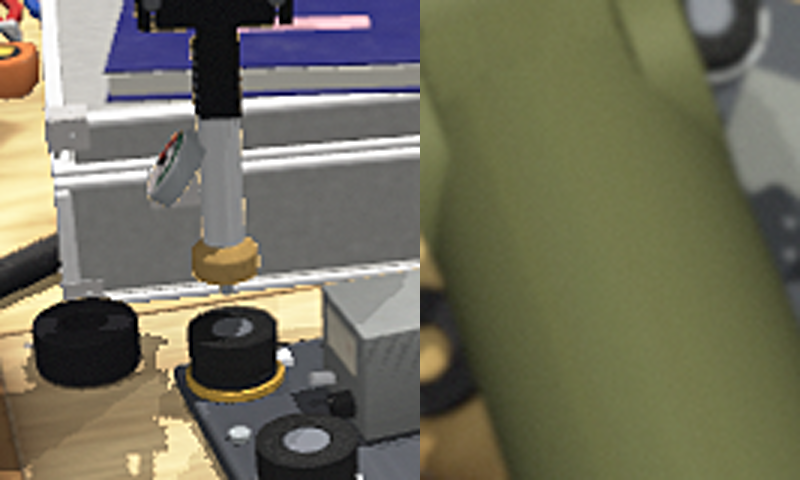

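In the scene crop the foot is at (226,270), about 2 mm off the disc at (232,327). It is upright. I'll correct that and press.

Call:
carry_out --pt "-0.002 -0.007 0.03 0 0 0 0.8" --pt "-0.002 -0.007 0.06 0 0 0 0.8" --pt "-0.002 -0.007 0.085 0 0 0 0.8" --pt "-0.002 -0.007 0.1 0 0 0 0.8" --pt "-0.002 -0.007 0.107 0 0 0 0.8" --pt "-0.002 -0.007 0.112 0 0 0 0.8" --pt "-0.002 -0.007 0.112 0 0 0 0.8" --pt "-0.002 -0.007 0.112 0 0 0 0.8" --pt "-0.002 -0.007 0.112 0 0 0 0.8"

```text
t: 5.82
eef_pos: [0.5196, 0.2796, 0.1581]
orientation: [0.0, 0.232, 0.973, 0.0]
ft_force: [-1.4, -1.8, 0.9]
grip_width: 0.0253
finger_force: 25.0
```

```bash
cat > look.py <<'E'
import sys
from h import *
n=sys.argv[1]; s=env.sense(); w=capture('wrist')[:,:,::-1]; sc=capture('scene')[:,:,::-1]
print(s['t'],s['eef_pos'],s['orientation'].round(4),s['ft_force'],s['grip_width'])
u,v=proj('scene',s['eef_pos']-[0,0,.09]).round().astype(int)
c=cv2.resize(sc[v-60:v+60,u-50:u+50],(400,480),interpolation=cv2.INTER_CUBIC)
d=cv2.resize(w[130:350,220:420],(400,480)); cv2.imwrite(f'pics/{n}.png',np.hstack([d,c]))
D=w[150:270,260:380]; cv2.imwrite(f'pics/{n}_dial.png',D)
# needle: darkest blob of dial face centre; angle from its hub
h=cv2.cvtColor(D,cv2.COLOR_BGR2HSV); red=((h[...,0]<8)|(h[...,0]>172))&(h[...,1]>130); gr=(h[...,0]>50)&(h[...,0]<95)&(h[...,1]>80)
f=lambda m:(np.argwhere(m)[:,::-1].mean(0).round(1),m.sum())
print('red',f(red),'green',f(gr))
E
python3 look.py m1
```

```text
5.825 [0.51960401 0.27964141 0.1581498 ] [2.000e-04 2.318e-01 9.728e-01 2.000e-04] [-1.431306   -1.80460065  0.85098704] 0.025339984300433934
red (array([89.6, 68.8]), np.int64(379)) green (array([43. , 76.9]), np.int64(503))
```

View pics/m1.png

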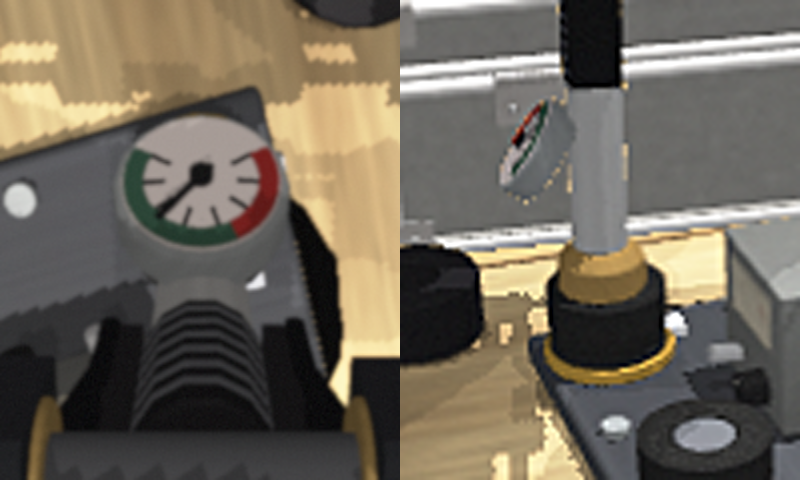

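The needle is well into the green (about 10 mm) and the foot sits flat and centred: mount 1 is sound. Next is mount 2.

Call:
carry_out --pt "0 0 -0.1 0 0 0 0.8" --pt "0 0 -0.217 0 0 0 0.8" --pt "-0.15 0.04 -0.217 0 0 0 0.8" --pt "-0.32 0.09 -0.217 0 0 0 0.8" --pt "-0.417 0.114 -0.217 0 0 0 0.8" --pt "-0.417 0.114 -0.217 0 0 0 0.8" --pt "-0.417 0.114 -0.15 0 0 0 0.8" --pt "-0.417 0.114 -0.08 0 0 0 0.8" --pt "-0.417 0.114 -0.08 0 0 0 0.8" --pt "-0.417 0.114 -0.08 0 0 0 0.8"

```text
t: 7.18
eef_pos: [0.6459, 0.2546, 0.1817]
orientation: [-0.0, 0.231, 0.973, 0.0]
ft_force: [0.5, -0.0, -6.7]
grip_width: 0.0254
finger_force: 25.0
```

```bash
cat >> look.py <<'E'
g=cv2.cvtColor(D,cv2.COLOR_BGR2GRAY).astype(float)
P=cv2.warpPolar(g,(40,360),(60,60),40,cv2.INTER_LINEAR)[:,8:18].mean(1); a=P.argmin(); print('needle deg (image, 0=right, +=down)',a,P[a].round(),'median',np.median(P))
E
python3 look.py h2
python3 - <<'E'
import cv2,numpy as np
for n in('w4','m1_dial'):
    w=cv2.imread(f'pics/{n}.png'); D=w[150:270,260:380] if n=='w4' else w
    P=cv2.warpPolar(cv2.cvtColor(D,6).astype(float),(40,360),(60,60),40,1)[:,8:18].mean(1); print(n,P.argmin(),P.min())
E
```

```text
7.175 [0.64593791 0.2545549  0.18169455] [-1.000e-04  2.312e-01  9.729e-01  3.000e-04] [ 0.53232737 -0.04583709 -6.72796939] 0.025365048736715856
red (array([86.6, 63.1]), np.int64(399)) green (array([39.9, 74.2]), np.int64(529))
needle deg (image, 0=right, +=down) 308 67.0 median 140.044921875
w4 339 29.4560546875
m1_dial 140 26.7267578125
```

Run:
```python
import cv2,numpy as np
for n in('w2','w4','m1_dial','h2_dial'):
    w=cv2.imread(f'pics/{n}.png'); D=w if 'dial' in n else w[150:270,260:380]
    h=cv2.cvtColor(D,40); r=((h[...,0]<8)|(h[...,0]>172))&(h[...,1]>130); g=(h[...,0]>50)&(h[...,0]<95)&(h[...,1]>80)
    print(n,*[np.argwhere(m)[:,::-1].mean(0).round(1) for m in(r,g)],r.sum(),g.sum())
a=cv2.imread('pics/w4.png')[130:350,220:420]; b=cv2.imread('pics/h2.png')[:,:400]; c=cv2.imread('pics/h2.png')[:,400:]
cv2.imwrite('pics/h2v.png',np.hstack([cv2.resize(a,(266,320)),cv2.resize(b,(266,320)),cv2.resize(c,(266,320))]))
```

```text
w2 [90.2 69. ] [43.4 77.1] 366 494
w4 [89.4 69.5] [42.5 78.1] 378 496
m1_dial [89.6 68.8] [43.  76.9] 379 503
h2_dial [86.6 63.1] [39.9 74.2] 399 529
```

View pics/h2v.png

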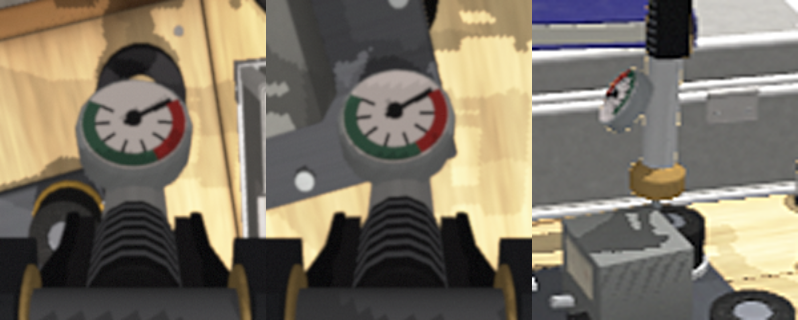

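The needle is still at zero, but the dial has moved a few pixels, so the gauge may have swung slightly in the pads. I'll check the foot position numerically.

Run:
```python
from h import *
s=env.sense(); P=s['eef_pos']
u,v=proj('scene',P-[0,0,.09]).round()
sc=capture('scene')[:,:,::-1]; h=cv2.cvtColor(sc,40)
u,v=int(u),int(v); sub=h[v-30:v+40,u-25:u+25]
br=((sub[...,0]>8)&(sub[...,0]<25)&(sub[...,1]>110)).astype(np.uint8)
n,l,st,ce=cv2.connectedComponentsWithStats(br); k=1+st[1:,4].argmax(); print('brass',st[k],ce[k]+[u-25,v-30])
for z in(.1105,.1105-.016,.0): print(z,proj('scene',P-[0,0,z]))
# barrel silhouette centre rows between
g=h
for vv in range(v-22,v+4,5):
    row=sc[vv,u-20:u+21].astype(int); print(vv, (u-20), cv2.cvtColor(sc[vv:vv+1,u-20:u+21],6).ravel().tolist())
for d in([0,0],[.0045,-.002]):print(proj('scene',[P[0]-d[0],P[1]-d[1],P[2]-.11]))
```

```text
brass [ 12  31  20  14 233] [322.65665236 230.70386266]
0.1105 [326.14705656 233.08604489]
0.0945 [326.20841072 224.93102549]
0.0 [326.5986951  174.26041037]
201 306 [149, 174, 166, 110, 74, 117, 121, 104, 104, 106, 107, 106, 102, 101, 116, 128, 130, 132, 131, 130, 129, 129, 135, 137, 134, 138, 139, 130, 126, 119, 115, 110, 108, 104, 103, 108, 120, 126, 126, 126, 125]
206 306 [167, 145, 114, 100, 99, 102, 103, 103, 104, 101, 123, 179, 169, 115, 125, 130, 131, 132, 131, 130, 131, 135, 139, 135, 138, 123, 101, 104, 104, 107, 107, 109, 108, 109, 106, 114, 126, 126, 122, 123, 124]
211 306 [117, 86, 91, 89, 88, 157, 165, 103, 109, 106, 103, 134, 144, 120, 126, 130, 133, 133, 131, 129, 131, 136, 137, 132, 155, 146, 100, 108, 110, 109, 111, 110, 108, 107, 107, 103, 104, 106, 107, 109, 109]
216 306 [106, 105, 106, 107, 108, 107, 105, 106, 105, 108, 107, 111, 119, 125, 128, 132, 134, 132, 129, 129, 131, 137, 138, 136, 122, 105, 105, 105, 108, 109, 108, 107, 108, 109, 105, 105, 106, 107, 107, 107, 107]
221 306 [109, 109, 108, 108, 107, 105, 106, 105, 107, 107, 106, 112, 123, 127, 131, 133, 132, 131, 129, 130, 134, 138, 136, 134, 119, 103, 105, 107, 109, 108, 109, 109, 109, 109, 111, 111, 107, 107, 107, 108, 109]
226 306 [105, 107, 106, 107, 105, 106, 119, 109, 82, 89, 90, 92, 92, 91, 85, 141, 138, 126, 165, 170, 180, 181, 172, 161, 157, 157, 162, 139, 100, 108, 105, 105, 106, 108, 106, 106, 107, 106, 108, 107, 105]
[326.14895408 232.83302849]
[323.43873619 233.04128643]
```

The foot is about 3.5 px (5 mm) toward the robot, so the gauge tilted about 0.05 rad in the fast move. I'll tighten the grip, tilt the tool back and press. From here I'll move more gently.

Call:
carry_out --pt "0 0 0 0 0 0 0.8" --pt "-0.001 0 0 0 -0.004 0 0.8" --pt "-0.002 0 0 0 -0.008 0 0.8" --pt "-0.002 0 0.02 0 -0.008 0 0.8" --pt "-0.002 0 0.045 0 -0.008 0 0.8" --pt "-0.002 0 0.062 0 -0.008 0 0.8" --pt "-0.002 0 0.072 0 -0.008 0 0.8" --pt "-0.002 0 0.078 0 -0.008 0 0.8" --pt "-0.002 0 0.078 0 -0.008 0 0.8" --pt "-0.002 0 0.078 0 -0.008 0 0.8" --pt "-0.002 0 0.078 0 -0.008 0 0.8" --pt "-0.002 0 0.078 0 -0.008 0 0.8" --grip_force 45

```text
t: 8.82
eef_pos: [0.6472, 0.2534, 0.1586]
orientation: [0.025, 0.232, 0.972, -0.006]
ft_force: [-2.3, 0.1, -0.3]
grip_width: 0.0252
finger_force: 45.0
```

```bash
cat > look2.py <<'E'
import sys
from h import *
n=sys.argv[1]; s=env.sense(); w=capture('wrist')[:,:,::-1]; sc=capture('scene')[:,:,::-1]
P=s['eef_pos']; q=s['orientation']; tz=R.from_quat(np.r_[q[1:],q[0]]).as_matrix()[:,2]
print(s['t'],P.round(4),'toolz',tz.round(3),s['ft_force'].round(1),s['grip_width'])
cv2.imwrite(f'pics/{n}_w.png',w); cv2.imwrite(f'pics/{n}_s.png',sc)
D=w[150:270,260:380]; h=cv2.cvtColor(D,40)
r=((h[...,0]<8)|(h[...,0]>172))&(h[...,1]>130); g=(h[...,0]>50)&(h[...,0]<95)&(h[...,1]>80)
cr,cg=[np.argwhere(m)[:,::-1].mean(0) for m in(r,g)]; print('red',cr.round(1),'green',cg.round(1),'vs w4 (89.4,69.5) (42.5,78.1)')
hub=np.array([60,60])+((cr-[89.4,69.5])+(cg-[42.5,78.1]))/2
A=cv2.warpPolar(cv2.cvtColor(D,6).astype(float),(40,360),tuple(hub),40,1)[:,8:18].mean(1); a=A.argmin()
print('needle',a,A.min().round(),'-> mm',np.round(np.radians((a-339)%360)/.3,1))
u,v=proj('scene',P-[0,0,.095]).round().astype(int); sub=cv2.cvtColor(sc,40)[v-20:v+35,u-25:u+25]
br=((sub[...,0]>8)&(sub[...,0]<25)&(sub[...,1]>110)).astype(np.uint8)
_,l,st,ce=cv2.connectedComponentsWithStats(br); k=1+st[1:,4].argmax()
x,y,wd,ht,ar=st[k]; print('brass u-centre',u-25+x+(wd-1)/2,'size',wd,ht,'expected foot u',proj('scene',P-[0,0,.1105])[0].round(1))
E
python3 look2.py m2
```

```text
8.825 [0.6472 0.2534 0.1586] toolz [ 0.045 -0.023 -0.999] [-2.3  0.1 -0.3] 0.02515450199338693
red [86.4 63.1] green [39.5 73.7] vs w4 (89.4,69.5) (42.5,78.1)
needle 18 27.0 -> mm 2.3
brass u-centre 326.5 size 20 14 expected foot u 326.5
```

The needle sits in the red (about 3 mm after foreshortening) with a 6 N rise from the rim: mount 2 looks soft. Mounts 3 and 4 still need checking, so I'll work out the moves in the tilted tool frame.

```bash
sed -i "s/^A=cv2/fs=lambda d:np.degrees(np.arctan2(np.sin(np.radians(d))\/.68,np.cos(np.radians(d))))\nA=cv2/; s/np.radians((a-339)%360)/np.radians((fs(a)-fs(339))%360)/" look2.py
cat > go.py <<'E'
import sys
from h import *
s=env.sense(); q=s['orientation']; M=R.from_quat(np.r_[q[1:],q[0]]).as_matrix(); P=s['eef_pos']
t=np.array(eval(sys.argv[1])); up=max(t[2],P[2])+0
for f in eval(sys.argv[2]): # waypoints: (fraction of xy, z)
    W=np.r_[P[:2]+f[0]*(t[:2]-P[:2]),f[1]]; print(f,(M.T@(W-P)/.3).round(3))
E
python3 go.py "[.6206,.1263,.183]" "[(0,.19),(0,.224),(.1,.224),(.3,.224),(.5,.224),(.7,.224),(.9,.224),(1,.224),(1,.2),(1,.183)]"
```

```text
(0, 0.19) [-0.005  0.    -0.104]
(0, 0.224) [-0.011  0.    -0.218]
(0.1, 0.224) [-0.022 -0.042 -0.217]
(0.3, 0.224) [-0.045 -0.125 -0.216]
(0.5, 0.224) [-0.067 -0.209 -0.215]
(0.7, 0.224) [-0.089 -0.293 -0.214]
(0.9, 0.224) [-0.112 -0.377 -0.213]
(1, 0.224) [-0.123 -0.418 -0.212]
(1, 0.2) [-0.119 -0.418 -0.132]
(1, 0.183) [-0.116 -0.418 -0.076]
```

Call:
carry_out --pt "-0.005 0 -0.1 0 0 0 0.8" --pt "-0.011 0 -0.218 0 0 0 0.8" --pt "-0.022 -0.042 -0.217 0 0 0 0.8" --pt "-0.045 -0.125 -0.216 0 0 0 0.8" --pt "-0.067 -0.209 -0.215 0 0 0 0.8" --pt "-0.089 -0.293 -0.214 0 0 0 0.8" --pt "-0.112 -0.377 -0.213 0 0 0 0.8" --pt "-0.123 -0.418 -0.212 0 0 0 0.8" --pt "-0.119 -0.418 -0.132 0 0 0 0.8" --pt "-0.116 -0.418 -0.076 0 0 0 0.8" --pt "-0.116 -0.418 -0.076 0 0 0 0.8" --pt "-0.116 -0.418 -0.076 0 0 0 0.8"

```text
t: 10.42
eef_pos: [0.621, 0.127, 0.1834]
orientation: [0.025, 0.231, 0.973, -0.006]
ft_force: [0.1, -0.5, -6.5]
grip_width: 0.025
finger_force: 45.0
```

```bash
python3 look2.py h3; python3 go.py "[.6206,.1263,.1582]" "[(1,.178),(1,.168),(1,.163),(1,.160),(1,.158)]"
```

```text
10.425 [0.621  0.127  0.1834] toolz [ 0.046 -0.022 -0.999] [ 0.1 -0.5 -6.5] 0.02500682542910424
red [86.6 63.2] green [39.8 74. ] vs w4 (89.4,69.5) (42.5,78.1)
needle 334 27.0 -> mm 20.6
brass u-centre 358.5 size 24 17 expected foot u 358.8
(1, 0.178) [ 0.002 -0.003  0.02 ]
(1, 0.168) [ 0.004 -0.003  0.053]
(1, 0.163) [ 0.005 -0.003  0.069]
(1, 0.16) [ 0.005 -0.003  0.079]
(1, 0.158) [ 0.006 -0.003  0.086]
```

Call:
carry_out --pt "0.002 -0.003 0.02 0 0 0 0.8" --pt "0.004 -0.003 0.05 0 0 0 0.8" --pt "0.005 -0.003 0.069 0 0 0 0.8" --pt "0.005 -0.003 0.079 0 0 0 0.8" --pt "0.006 -0.003 0.085 0 0 0 0.8" --pt "0.006 -0.003 0.085 0 0 0 0.8" --pt "0.006 -0.003 0.085 0 0 0 0.8" --pt "0.006 -0.003 0.085 0 0 0 0.8"

```text
t: 11.52
eef_pos: [0.6203, 0.1259, 0.1582]
orientation: [0.025, 0.232, 0.972, -0.005]
ft_force: [1.6, -1.5, 4.3]
grip_width: 0.0253
finger_force: 45.0
```

```bash
python3 look2.py m3; python3 go.py "[.4932,.1524,.183]" "[(0,.19),(0,.224),(.1,.224),(.3,.224),(.5,.224),(.7,.224),(.9,.224),(1,.224),(1,.2),(1,.183)]"
```

```text
11.525 [0.6203 0.1259 0.1582] toolz [ 0.047 -0.022 -0.999] [ 1.6 -1.5  4.3] 0.025279938309951053
red [86.6 63.2] green [40.  74.3] vs w4 (89.4,69.5) (42.5,78.1)
needle 175 23.0 -> mm 11.8
brass u-centre 358.0 size 25 18 expected foot u 358.4
(0, 0.19) [-0.005  0.    -0.106]
(0, 0.224) [-0.011  0.    -0.219]
(0.1, 0.224) [ 0.03  -0.011 -0.221]
(0.3, 0.224) [ 0.114 -0.033 -0.226]
(0.5, 0.224) [ 0.197 -0.056 -0.23 ]
(0.7, 0.224) [ 0.281 -0.078 -0.234]
(0.9, 0.224) [ 0.364 -0.101 -0.239]
(1, 0.224) [ 0.406 -0.112 -0.241]
(1, 0.2) [ 0.41  -0.112 -0.161]
(1, 0.183) [ 0.413 -0.112 -0.104]
```

Mount 3 reads about 12 mm (sound, foot down with an 11 N rise). On to mount 4.

Call:
carry_out --pt "-0.005 0 -0.1 0 0 0 0.8" --pt "-0.011 0 -0.219 0 0 0 0.8" --pt "0.03 -0.011 -0.221 0 0 0 0.8" --pt "0.114 -0.033 -0.226 0 0 0 0.8" --pt "0.197 -0.056 -0.23 0 0 0 0.8" --pt "0.281 -0.078 -0.234 0 0 0 0.8" --pt "0.364 -0.101 -0.239 0 0 0 0.8" --pt "0.406 -0.112 -0.241 0 0 0 0.8" --pt "0.41 -0.112 -0.161 0 0 0 0.8" --pt "0.413 -0.112 -0.104 0 0 0 0.8" --pt "0.413 -0.112 -0.104 0 0 0 0.8" --pt "0.413 -0.112 -0.104 0 0 0 0.8"

```text
t: 13.12
eef_pos: [0.4931, 0.1523, 0.1824]
orientation: [0.025, 0.232, 0.972, -0.006]
ft_force: [1.3, 0.3, -6.8]
grip_width: 0.0254
finger_force: 45.0
```

```bash
python3 look2.py h4; python3 go.py "[.4932,.1524,.1582]" "[(1,.178),(1,.168),(1,.163),(1,.160),(1,.158)]"
```

```text
13.125 [0.4931 0.1523 0.1824] toolz [ 0.045 -0.023 -0.999] [ 1.3  0.3 -6.8] 0.025393907292030154
red [86.7 62.9] green [39.6 73.8] vs w4 (89.4,69.5) (42.5,78.1)
needle 334 29.0 -> mm 20.6
brass u-centre 274.0 size 37 19 expected foot u 280.9
(1, 0.178) [ 0.001 -0.001  0.017]
(1, 0.168) [ 0.003 -0.001  0.05 ]
(1, 0.163) [ 0.004 -0.001  0.066]
(1, 0.16) [ 0.004 -0.001  0.076]
(1, 0.158) [ 0.005 -0.001  0.083]
```

The dial position is unchanged; the wide brass blob merges with mount 1's yellow collar, so I'll ignore it. Pressing.

Call:
carry_out --pt "0.001 -0.001 0.017 0 0 0 0.8" --pt "0.003 -0.001 0.048 0 0 0 0.8" --pt "0.004 -0.001 0.066 0 0 0 0.8" --pt "0.004 -0.001 0.076 0 0 0 0.8" --pt "0.005 -0.001 0.082 0 0 0 0.8" --pt "0.005 -0.001 0.082 0 0 0 0.8" --pt "0.005 -0.001 0.082 0 0 0 0.8" --pt "0.005 -0.001 0.082 0 0 0 0.8"

```text
t: 14.22
eef_pos: [0.4929, 0.1525, 0.1583]
orientation: [0.025, 0.232, 0.972, -0.005]
ft_force: [0.7, 0.2, 3.1]
grip_width: 0.025
finger_force: 45.0
```

```bash
python3 look2.py m4; python3 go.py "[.4932,.1524,.25]" "[(0,.2),(0,.25)]"
```

```text
14.225 [0.4929 0.1525 0.1583] toolz [ 0.046 -0.022 -0.999] [0.7 0.2 3.1] 0.02496332968327595
red [86.7 63.3] green [40.  74.2] vs w4 (89.4,69.5) (42.5,78.1)
needle 161 23.0 -> mm 10.6
brass u-centre 280.5 size 26 19 expected foot u 281.2
(0, 0.2) [-0.007  0.    -0.139]
(0, 0.25) [-0.016  0.    -0.306]
```

Mount 4 reads about 10.6 mm (sound), so mount 2 is the soft one. I'll carry the gauge back high over the box.

```bash
python3 go.py "[.6467,.2537,.183]" "[(0,.2),(0,.25),(.1,.26),(.28,.26),(.46,.26),(.64,.26),(.82,.26),(.94,.26),(1,.26),(1,.22),(1,.185)]"
```

```text
(0, 0.2) [-0.007  0.    -0.139]
(0, 0.25) [-0.016  0.    -0.306]
(0.1, 0.26) [-0.048  0.054 -0.337]
(0.28, 0.26) [-0.103  0.15  -0.334]
(0.46, 0.26) [-0.158  0.245 -0.331]
(0.64, 0.26) [-0.213  0.341 -0.328]
(0.82, 0.26) [-0.268  0.437 -0.325]
(0.94, 0.26) [-0.304  0.501 -0.323]
(1, 0.26) [-0.322  0.533 -0.323]
(1, 0.22) [-0.316  0.533 -0.189]
(1, 0.185) [-0.31   0.533 -0.073]
```

Call:
carry_out --pt "-0.007 0 -0.139 0 0 0 0.8" --pt "-0.016 0 -0.306 0 0 0 0.8" --pt "-0.048 0.054 -0.337 0 0 0 0.8" --pt "-0.103 0.15 -0.334 0 0 0 0.8" --pt "-0.158 0.245 -0.331 0 0 0 0.8" --pt "-0.213 0.341 -0.328 0 0 0 0.8" --pt "-0.268 0.437 -0.325 0 0 0 0.8" --pt "-0.304 0.501 -0.323 0 0 0 0.8" --pt "-0.322 0.533 -0.323 0 0 0 0.8" --pt "-0.316 0.533 -0.189 0 0 0 0.8" --pt "-0.31 0.533 -0.073 0 0 0 0.8" --pt "-0.31 0.533 -0.073 0 0 0 0.8"

```text
t: 15.82
eef_pos: [0.6425, 0.2519, 0.1786]
orientation: [0.02, 0.232, 0.973, -0.009]
ft_force: [-1.0, -0.1, -6.9]
grip_width: 0.0255
finger_force: 45.0
```

Call:
carry_out --pt "0 0 0 0 0 0 0.8" --pt "0 0 0 0 0 0 0.8"

```text
t: 16.08
eef_pos: [0.6474, 0.2539, 0.1867]
orientation: [0.026, 0.232, 0.972, -0.005]
ft_force: [0.1, -0.6, -6.9]
grip_width: 0.025
finger_force: 45.0
```

```bash
python3 look2.py h5; python3 go.py "[.6467,.2537,.1585]" "[(1,.178),(1,.168),(1,.163),(1,.160),(1,.1583)]"
```

```text
16.075 [0.6474 0.2539 0.1867] toolz [ 0.048 -0.021 -0.999] [ 0.1 -0.6 -6.9] 0.024964745704485748
red [86.6 63. ] green [39.8 73.8] vs w4 (89.4,69.5) (42.5,78.1)
needle 334 28.0 -> mm 20.6
brass u-centre 326.0 size 21 14 expected foot u 326.6
(1, 0.178) [ 0.002 -0.001  0.027]
(1, 0.168) [ 0.004 -0.001  0.06 ]
(1, 0.163) [ 0.005 -0.001  0.077]
(1, 0.16) [ 0.005 -0.001  0.087]
(1, 0.1583) [ 0.006 -0.001  0.092]
```

Call:
carry_out --pt "0.002 -0.001 0.027 0 0 0 0.8" --pt "0.004 -0.001 0.058 0 0 0 0.8" --pt "0.005 -0.001 0.077 0 0 0 0.8" --pt "0.005 -0.001 0.087 0 0 0 0.8" --pt "0.006 -0.001 0.092 0 0 0 0.8" --pt "0.006 -0.001 0.092 0 0 0 0.8" --pt "0.006 -0.001 0.092 0 0 0 0.8" --pt "0.006 -0.001 0.092 0 0 0 0.8"

```text
t: 17.18
eef_pos: [0.6462, 0.2534, 0.1575]
orientation: [0.025, 0.232, 0.972, -0.005]
ft_force: [-2.9, -1.6, 4.9]
grip_width: 0.025
finger_force: 45.0
```

```bash
python3 look2.py m5
```

```text
17.175 [0.6462 0.2534 0.1575] toolz [ 0.046 -0.022 -0.999] [-2.9 -1.6  4.9] 0.025038280872455174
red [86.4 62.8] green [39.3 73.4] vs w4 (89.4,69.5) (42.5,78.1)
needle 22 26.0 -> mm 3.5
brass u-centre 328.0 size 15 13 expected foot u 326.1
```

The foot is down and the needle reads 3.5 mm (red). I'll release and look.

Call:
carry_out --pt "0 0 0 0 0 0 0.38" --pt "0 0 0 0 0 0 0.3" --pt "0 0 0 0 0 0 0.1" --pt "0 0 0 0 0 0 -0.15" --pt "0 0 0 0 0 0 -0.15" --pt "0 0 0 0 0 0 -0.15" --grip_force 5

```text
t: 18.02
eef_pos: [0.6458, 0.2535, 0.1564]
orientation: [0.025, 0.232, 0.972, -0.006]
ft_force: [0.1, 0.6, -1.0]
grip_width: 0.0493
finger_force: 0.0
```

Call:
carry_out --pt "0 0 -0.05 0 0 0 -0.15" --pt "0 0 -0.12 0 0 0 -0.15" --pt "0 0 -0.22 0 0 0 -0.15" --pt "0.02 0 -0.3 0 0 0 -0.15" --pt "0.1 0 -0.35 0 0 0 -0.15" --pt "0.2 0 -0.35 0 0 0 -0.15" --pt "0.2 0 -0.35 0 0 0 -0.15" --pt "0.2 0 -0.35 0 0 0 -0.15"

```text
t: 19.02
eef_pos: [0.5884, 0.2824, 0.2597]
orientation: [0.025, 0.232, 0.972, -0.005]
ft_force: [1.1, -0.6, -0.8]
grip_width: 0.0501
finger_force: 0.0
```

Run:
```python
from h import *
s=env.sense(); w=capture('wrist')[:,:,::-1]; sc=capture('scene')[:,:,::-1]
print(s['t'],s['eef_pos'],s['ft_force'],s['grip_width'])
cv2.imwrite('pics/f_w.png',w); cv2.imwrite('pics/f_s.png',sc)
for z in(.048,.1,.144,.165,.186): print(z,proj('scene',[.6467,.2537,z]).round(1),proj('wrist',[.6467,.2537,z],s).round(1))
cv2.imwrite('pics/fin.png',np.hstack([cv2.resize(sc[140:290,255:405],(400,400),interpolation=cv2.INTER_CUBIC),cv2.resize(w[100:480,130:510],(400,400))]))
```

```text
19.025 [0.58837954 0.28242096 0.25971477] [ 1.08481341 -0.62028287 -0.80122298] 0.050057722679513826
0.048 [326.2 245.4] [320.5 255.5]
0.1 [326.4 219.1] [320.6 279.6]
0.144 [326.6 195.8] [320.6 306.2]
0.165 [326.7 184.3] [320.7 321.7]
0.186 [326.8 172.6] [320.7 339.5]
```

View pics/fin.png

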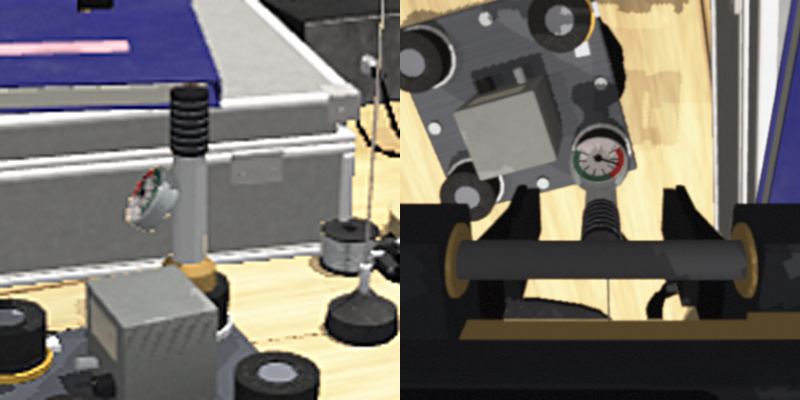

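The gauge stands upright on mount 2: handle at crop x≈188, foot at x≈190, mount right edge at x≈229, which puts the mount centre at x≈189. The needle is in the red, the box and antenna look untouched, and the gripper is clear.

```bash
python3 -c "
from plant import env
print(env.sign_off())"
```

```text
the job is handed in; nothing more can be done
None
```

I pressed all four mounts in order, and mount 2 is the soft one (needle at about 3.5 mm, in the red); the gauge stands upright and centred on it, and I handed the job in at 19 s, though no verdict came back.

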